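# Tug the slide dryer's door, free its catch if caught, hold the door open

### The job

Hold the slide dryer's drop-down front door open so that a colleague can take the slides out: first tug its pull bar, with the red catch left as it is, to learn whether the door is caught, and if it is caught, without wrenching it, let go and slide the red catch on top aside, towards the end away from the pull bar. Then pull the door down by its bar to about 55 degrees from shut and finish still holding it there by the bar, since its spring would shut it again. Leave the other things on and around the dryer undisturbed.

Things in the scene. Friction and masses are not known exactly. Their poses are not given: they have to be found in the camera images.
- dryer: Fixed blue-grey bench-top slide dryer, 200 deep (x) x 260 wide (y) x 165 high, hollow, on four screw feet that raise it 0 to 40 mm off the table. Origin: centre of its underside. Its x axis points from its front to its back, its front (-x side, facing the robot) is closed by the door; y to its left as seen when facing it from the robot, z up.
- door (a joint): White front door 250 wide x 125 high x 14 thick, hinged at its bottom edge (line along dryer y at dryer x -107, z 30 mm). 0 = shut (upright); grows as its top swings down towards dryer -x; stop at 1.3. A spring shuts it: if free it yields to 3 to 5 N at the bar; if caught the bar stops dead after 3 to 5 mm. Judge by movement: closing on the bar off-centre may itself push the shut door.
- pull_bar (a point): Middle of the door's steel pull bar: round, 12 dia x 64 long along dryer y, on two end posts rising from the door's top edge. Door shut: at dryer x -127, y +35, z 200 mm, 35 mm above its top, 13 mm ahead of the door's outer face. It is 170 mm up the panel from the hinge line and 20 mm outside it. Turns with the door.
- catch (a joint): Travel (m) of the red sliding catch on the dryer's top: 0 to 0.040 along dryer -y, 2 N of friction, stays where left. Starts at 0 to 0.008; this does not tell whether it holds the door (its tongue may or may not overlap a hidden keeper): only a tug tells. At 0.025 or more it is always clear. Slide it while the door is not pulled; pinch the post from above or push its side.
- catch_knob (a point): Centre of the upper part of the catch's red upright thumb post, 16 dia, standing 36 mm above the dryer's top; this point is 24 mm above the top, at dryer x = -75, y = -55 mm - travel, z = 189 mm.
- slide_box: Blue slide box, 75 x 100 x 30, lying on the rear of the dryer top. Loose bystander; origin at the centre of its underside.
- oil: Amber oil bottle, 30 dia x 55, on the rear of the dryer top. Loose bystander; origin at the centre of its underside.
- jar: Glass jar with black lid, 56 dia x 65, on the table. Loose bystander; origin at the centre of its underside.
- reagent: White reagent bottle, 68 dia x 160, on the table. Loose bystander; origin at the centre of its underside.
- mug: Red mug, 72 dia x 85, on the table. Loose bystander; origin at the centre of its underside.
- dish: Shallow glass dish, 90 dia x 16, on the table. Loose bystander; origin at the centre of its underside.
- beaker: Glass beaker, 68 dia x 90, on the table. Loose bystander; origin at the centre of its underside.

How it is judged:
By the outcome, as a careful person would: the job done as asked, in the order asked, and still so for the second after the job is handed in, while the arm keeps its last pose, push and grip.
It also fails if it takes over 61 s, if anything falls off the work surface, if the arm or the gripper's body presses on something with over 40 N, if the wrist force passes 120 N, or if a joint passes its speed limit or range.

### The arm

A 7-joint arm with a two-finger parallel gripper is mounted at the origin on the work surface. World frame = base frame: x ahead of the robot, y to its left, z up, the work surface at z = 0. Lengths are in m, angles in rad, forces in N, time in s.
With the tool pointing down it reaches from about 0.425 to 0.8 m from the base axis. Payload 8.3 kg.
Tool frame: the origin (TCP) lies midway between the tips of the shut fingers; the grasp point (between the pads) lies 19 mm behind it; z points along the fingers, y is the line along which they close (so a half turn about z gives the same grasp; the last joint's range is limited). The gripper opens to 85 mm and grips with 20 to 120 N. Pads are 22 mm wide; open, the fingers measure 114 mm over their backs; the gripper's body (76 mm by 85 mm) begins 54 mm behind the grasp point. The pads swing forward as they close: fully open they stand 13 mm farther back than shut.
Start: joints at [1.083, 0.383, 0.016, 1.37, -0.006, 1.388, -0.046], TCP at [0.258, -0.569, 0.198] pointing down, gripper open.
Joint ranges: [-2.95, 2.95], [-0.25, 2.06], [-1.52, 1.56], [0.18, 2.33], [-1.44, 4.58], [0.02, 2.06], [-3.01, 3.01]. Speed limits (rad/s): [2.39, 2.39, 3.01, 3.01, 3.14, 3.14, 3.14].

### API

Orientations are given as a unit quaternion [x, y, z, w].
In Python, from bench import observe, grab_frame, camera_info, close_job gives the robot as it stands.
- The arm moves only by the tool play_rows, never from a script. Its argument "series" is a list of rows, each a list of 7 numbers: the finger opening in mm, from 0 to 85.4, then the shift along the tool's x, y, z in mm, then the turn, a rotation vector about the tool's x, y, z in degrees. In form: [[grip, dx, dy, dz, wx, wy, wz], ...]. A call has 1 to 5 rows; each row is the pose to reach, as a shift and turn from the pose commanded when the call began, along the tool's axes at that moment; what a row does not reach only later rows make up. A row lasts 1/12 s, in which the tool goes at most 41.7 mm and 7.16 degrees, less where a joint would pass 70% of its speed; a pose out of reach is approached as far as the arm can. A call with a gripper value outside its range is refused whole. The fingers move at their own pace and stop on an object; the grip force is fixed at half the most. Time passes only in rows, so rows that repeat a pose let the fingers close. It gives the time, the measured TCP pose, the force, the opening and the grip force at its end, in the units of the state.
- observe(): the state, without advancing time (a new reading comes with each control period).
- grab_frame(name): name is "side" or "top" or "wrist"; returns the picture (420x560x3 uint8, blue, green, red); there is no depth.
- camera_info(name): a dict with "fovy" (degrees; the focal length in pixels is half the picture's height over the tangent of half this angle, whatever the lens; pixels are square), "cx", "cy" (the principal point, pixels), "k1" (the pictures are not rectified: a ray, as slopes to the right and down, at radius r is drawn at 1 + k1 r^2 times it, then the intrinsics apply), "view" (4x4, takes a point from world to camera coordinates). Camera axes: x right, y down, z forward; pixel columns grow to the right and rows downward; lengths in m; the calibration is good to about 2 mm. A picture is of the moment at which its call begins: read the wrist's pose just before it. camera_info takes no time and is no camera call; for the wrist camera it gives the pose at the moment of the call.
- close_job(): hands the job in; it is judged then, once.
The state is a dict: "time_s": time; "q": joint angles; "joint_vel": joint speeds; "effort": joint torques, N m; "position": TCP position; "orientation": TCP orientation; "wrist_force": force on the tool from outside, world axes, zero at the start; "ft_torque": the same for the moment, N m; "grip_width": opening from 0.0 (shut) to 1.0 (fully open); "grip_force": force on a finger pad.
Only numpy, scipy, OpenCV 4.12 (cv2) and the standard library are available. Lean on these libraries where they do the work, as an engineer would, in place of code of your own. Each camera call takes 0.05 s, during which the arm holds its last target. There are 200 camera calls.

## Working session

There is one attempt and no reset: what is moved stays moved. The work goes in short steps, Python scripts to look and compute and a tool call to move; the robot and the scene stay as the last step left them, time stands still between calls to the robot, and variables do not carry over. Pictures are saved under pics/ and viewed, at most 10 in all, crops included, and the job is handed in when it is done.

Besides the shell and the picture viewer there is one more tool, called after "Call:" as name(argument=value, ...) on one line, values as JSON. play_rows: Moves the arm, as the interface text tells. Its arguments: {"type":"object","properties":{"series":{"type":"array","items":{"type":"array","items":{"type":"number"}}}},"required":["series"]}

```bash
mkdir -p pics; ls
cat > h.py <<'E'
import numpy as np, cv2
from bench import observe, grab_frame, camera_info
from scipy.spatial.transform import Rotation as R
def K(ci): 
    f=210/np.tan(np.radians(ci['fovy'])/2); return f,ci['cx'],ci['cy'],ci['k1'],np.array(ci['view'])
def ray(ci,u,v):
    f,cx,cy,k,V=K(ci); d=np.array([(u-cx)/f,(v-cy)/f]); s=d.copy()
    for _ in range(30): s=d/(1+k*(s@s))
    Rm=V[:3,:3]; o=-Rm.T@V[:3,3]; w=Rm.T@np.array([*s,1]); return o,w/np.linalg.norm(w)
def onz(ci,u,v,z):
    o,w=ray(ci,u,v); return o+w*(z-o[2])/w[2]
def proj(ci,p):
    f,cx,cy,k,V=K(ci); c=V[:3,:3]@np.array(p)+V[:3,3]; s=c[:2]/c[2]; s=s*(1+k*(s@s)); return s*f+[cx,cy]
def tri(rs):
    A=np.zeros((3,3));b=np.zeros(3)
    for o,w in rs:
        P=np.eye(3)-np.outer(w,w);A+=P;b+=P@o
    p=np.linalg.solve(A,b); return p,[np.linalg.norm((np.eye(3)-np.outer(w,w))@(p-o)) for o,w in rs]
def blobs(m,amin=30):
    n,l,s,c=cv2.connectedComponentsWithStats(m.astype(np.uint8)); return [(s[i].tolist(),c[i].round(1).tolist()) for i in range(1,n) if s[i,4]>amin]
E
python3 - <<'E'
from h import *
ims=[]
for n in ['side','top']:
    im=grab_frame(n); cv2.imwrite(f'pics/{n}0.png',im); ci=camera_info(n); print(n,{k:np.round(v,3).tolist() for k,v in ci.items()})
print(observe())
E
```

```text
pics
side {'fovy': 57.877, 'cx': 279.823, 'cy': 208.695, 'k1': -0.033, 'view': [[-0.734, -0.679, -0.019, 0.415], [-0.497, 0.556, -0.666, 0.392], [0.463, -0.48, -0.746, 0.806], [0.0, 0.0, 0.0, 1.0]]}
top {'fovy': 44.651, 'cx': 290.419, 'cy': 213.989, 'k1': -0.088, 'view': [[-0.022, -1.0, 0.001, 0.001], [-0.996, 0.022, -0.085, 0.579], [0.085, -0.003, -0.996, 1.3], [0.0, 0.0, 0.0, 1.0]]}
{'time_s': 0.1, 'q': array([ 1.08307827,  0.38417052,  0.01637718,  1.37103647, -0.00628179,
        1.38822108, -0.04653067]), 'joint_vel': array([-0.00044179, -0.00270322,  0.00037138, -0.00173215, -0.0011525 ,
       -0.00029774, -0.00058643]), 'effort': array([ 3.33753065e-03, -6.29138303e+01,  8.48015640e-01, -3.72762501e+01,
        1.68477267e-02,  1.05066152e-02,  9.22585673e-05]), 'position': array([ 0.2574101 , -0.56896405,  0.19677441]), 'orientation': array([ 9.77521902e-01,  2.10832006e-01, -2.10426274e-04, -8.67701277e-04]), 'wrist_force': array([-0.15499271, -0.1805822 , -1.037559  ]), 'ft_torque': array([-0.04294669,  0.0023799 ,  0.05302938]), 'grip_force': 0.0, 'grip_width': 0.9986598274241798}
```

View pics/side0.png

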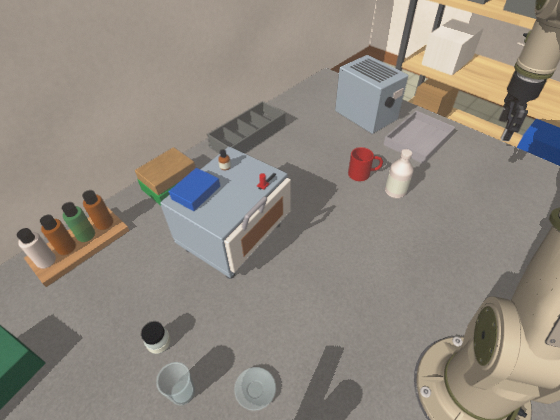

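View pics/top0.png

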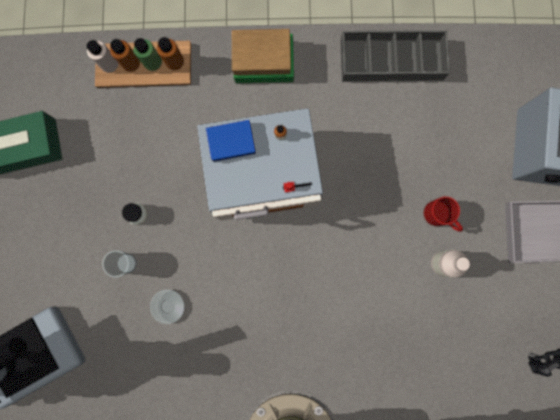

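Side: dryer around (230,210), red post (262,181), bar near (255,215). Top: dryer top corners near (197,125),(309,110),(321,198),(210,213), post (290,187), bar (250,214). I'll enlarge both to read the corners.

Run:
```python
import cv2,numpy as np
a=cv2.imread('pics/side0.png')[140:280,155:300];b=cv2.imread('pics/top0.png')[95:225,190:330]
a=cv2.resize(a,None,fx=4,fy=4,interpolation=2)[:560,:400*2]
b=cv2.resize(b,None,fx=4,fy=4,interpolation=2)
cv2.imwrite('pics/a.png',a);cv2.imwrite('pics/b.png',b)
```

```text
(no output)
```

View pics/a.png

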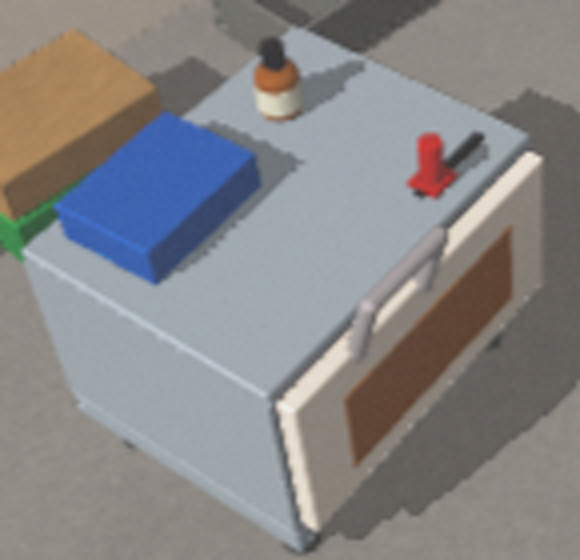

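View pics/b.png

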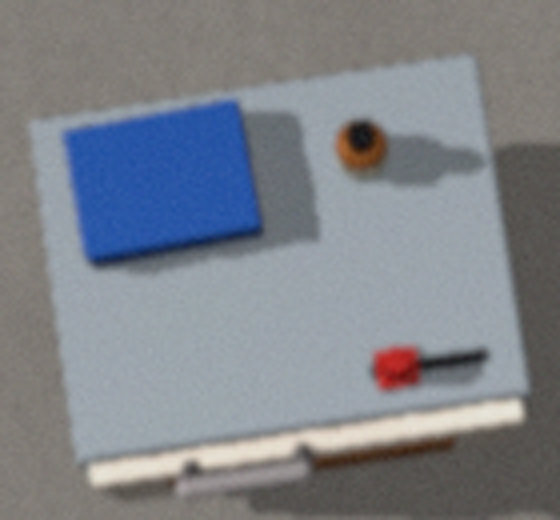

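Side crop: top corners (26,250), (292,28), (526,137), (272,400), bar from (368,308) to (440,240), post top (430,142). Top crop: corners (30,122), (473,57), (527,388), (77,460), bar from (180,487) to (308,467).

Run:
```python
from h import *
cs,ct=camera_info('side'),camera_info('top')
S=lambda p:ray(cs,155+p[0]/4-.4,140+p[1]/4-.4)
T=lambda p:ray(ct,190+p[0]/4-.4,95+p[1]/4-.4)
names=['BL','BR','FR','FL','barL','barR','knobtop']
s=[(26,250),(292,28),(526,137),(272,400),(368,306),(440,240),(430,138)]
t=[(30,122),(473,57),(527,388),(77,460),(180,487),(308,467),(395,370)]
P={}
for n,a,b in zip(names,s,t):
    p,e=tri([S(a),T(b)]);P[n]=p;print(n,p.round(4),np.round(e,4))
z=np.mean([P[k][2] for k in names[:4]]);print('top z',z)
# fit pose (planar) with known corners
loc=np.array([[.1,.13],[.1,-.13],[-.1,-.13],[-.1,.13]])
W=np.array([P[k][:2] for k in names[:4]])
c=W.mean(0);H=((W-c)[:,0]+1j*(W-c)[:,1])@np.conj(loc[:,0]+1j*loc[:,1]);yaw=np.angle(H)
print('c',c,'yaw deg',np.degrees(yaw),'scale',abs(H)/(loc**2).sum())
Rz=R.from_euler('z',yaw).as_matrix()
f=lambda l:np.array([*c,z-.165])+Rz@np.array(l)
for n,l in [('bar',[-.127,.035,.2]),('knob0',[-.075,-.055,.189]),('hinge',[-.107,0.035,.03])]:
    q=f(l);print(n,q.round(4),'proj top',proj(ct,q),'side',proj(cs,q))
for n in['knobtop','barL','barR']: print(n,'local',Rz.T@(P[n]-np.array([*c,z-.165])))
for p in ['slide']: pass
```

```text
BL [0.7722 0.1972 0.2006] [0.001 0.001]
BR [ 0.8069 -0.0551  0.1995] [0.0021 0.0021]
FR [ 0.6138 -0.082   0.1969] [0.0004 0.0004]
FL [0.5771 0.1716 0.1977] [0.0014 0.0014]
barL [0.5578 0.1098 0.2392] [0.0004 0.0004]
barR [0.5688 0.0412 0.2296] [0.0006 0.0006]
knobtop [ 0.6204 -0.0064  0.2445] [0.0022 0.0022]
top z 0.19866781667313266
c [0.69250053 0.05791857] yaw deg 7.921955733594835 scale 0.981376245270792
bar [0.5619 0.0751 0.2337] proj top [250.8775992 214.4646842] side [256.48281914 208.04627468]
knob0 [ 0.6258 -0.0069  0.2227] proj top [287.8561692  185.30614353] side [262.06009625 179.59706319]
hinge [0.5817 0.0778 0.0637] proj top [254.77910013 212.34466791] side [254.59267433 248.36259308]
knobtop local [-0.08025946 -0.0537819   0.21085355]
barL local [-0.12627152  0.06997365  0.20551199]
barR local [-0.12483192  0.0005351   0.19592399]
```

Call:
play_rows(series=[[85,0,0,-40,0,0,0],[85,0,0,-80,0,0,0],[85,30,-25,-120,0,0,-5],[85,60,-50,-150,0,0,-9],[85,90,-77,-170,0,0,-13]])

```text
time_s: 0.52
position: [0.2988, -0.4815, 0.3568]
orientation: [0.947, 0.321, -0.0, 0.001]
wrist_force: [0.5, -0.4, 0.4]
grip_width: 0.996
grip_force: 0.0
```

```bash
cat >> h.py <<'E'
C=np.array([.6925,.0579,.0337]); YAW=7.92
def down(yaw=YAW,tilt=0):
    # tool x along dryer +y, y along dryer +x, z down ; tilt about dryer y, + swings body towards robot with the door
    r=R.from_euler('z',yaw,degrees=True)
    M=np.column_stack([[0,1,0],[1,0,0],[0,0,-1]])
    return r*R.from_euler('y',-tilt,degrees=True)*R.from_matrix(M)
def loc(l): return C+R.from_euler('z',YAW,degrees=True).apply(l)
def go(grasp,rot=None,back=.019):
    """print the tool-frame shift (mm) and turn (deg) taking the grasp point to 'grasp' """
    rot=rot or down(); s=observe(); q=R.from_quat(s['orientation'])
    tcp=np.array(grasp)+rot.apply([0,0,back])
    print('shift',(q.inv().apply(tcp-s['position'])*1000).round(1),'turn',np.degrees((q.inv()*rot).as_rotvec()).round(2))
def st():
    s=observe(); q=R.from_quat(s['orientation']); print('t',s['time_s'],'tcp',s['position'].round(4),'F',s['wrist_force'].round(1),'w',round(s['grip_width'],3),'gf',s['grip_force'],'q',s['q'].round(2))
E
python3 -c "
from h import *
st(); go(loc([-.127,.035,.32]))"
```

```text
t 0.5167 tcp [ 0.2988 -0.4815  0.3568] F [ 0.5 -0.4  0.4] w 0.996 gf 0.0 q [ 1.    0.24 -0.05  1.21  0.01  1.69  0.03]
shift [ 547.  -282.3   21.6] turn [ 4.000e-02  5.000e-02 -6.052e+01]
```

Call:
play_rows(series=[[85,35,-18,0,0,0,-4],[85,70,-36,0,0,0,-8],[85,105,-54,0,0,0,-12],[85,140,-72,0,0,0,-16],[85,175,-90,0,0,0,-20]])

```text
time_s: 0.93
position: [0.3839, -0.3019, 0.3549]
orientation: [0.877, 0.481, -0.0, -0.0]
wrist_force: [1.1, -0.4, 0.8]
grip_width: 0.996
grip_force: 0.0
```

```bash
python3 -c "
from h import *
st(); go(loc([-.127,.035,.32]))"
```

```text
t 0.9333 tcp [ 0.3839 -0.3019  0.3549] F [ 1.1 -0.4  0.8] w 0.996 gf 0.0 q [ 0.81  0.07 -0.22  1.41  0.02  1.66  0.02]
shift [413.6 -52.2  20.2] turn [-2.000e-02  0.000e+00 -4.038e+01]
```

Call:
play_rows(series=[[85,38,-5,0,0,0,-4],[85,76,-10,0,0,0,-8],[85,114,-15,0,0,0,-12],[85,152,-20,0,0,0,-16],[85,190,-25,0,0,0,-20]])

```text
time_s: 1.35
position: [0.4653, -0.1286, 0.355]
orientation: [0.78, 0.626, -0.0, -0.0]
wrist_force: [1.2, -0.9, -0.1]
grip_width: 0.995
grip_force: 0.0
```

```bash
python3 -c "
from h import *
st(); go(loc([-.127,.035,.32]))"
```

```text
t 1.35 tcp [ 0.4653 -0.1286  0.355 ] F [ 1.2 -0.9 -0.1] w 0.995 gf 0.0 q [ 0.59  0.07 -0.42  1.42  0.03  1.66 -0.04]
shift [219.7  50.3  20.3] turn [-1.00e-02  0.00e+00 -2.04e+01]
```

Call:
play_rows(series=[[85,40,9,0,0,0,-5],[85,80,18,0,0,0,-10],[85,120,27,0,0,0,-15],[85,160,37,0,0,0,-20.4],[85,195,45,0,0,0,-20.4]])

```text
time_s: 1.77
position: [0.5522, 0.0526, 0.3548]
orientation: [0.655, 0.755, 0.0, -0.0]
wrist_force: [0.9, -0.6, 0.2]
grip_width: 0.997
grip_force: 0.0
```

Call:
play_rows(series=[[85,0,0,0,0,0,0],[85,0,0,0,0,0,0]])

```text
time_s: 1.93
position: [0.5517, 0.0529, 0.3541]
orientation: [0.656, 0.755, -0.0, -0.001]
wrist_force: [-0.1, -1.0, -0.3]
grip_width: 0.992
grip_force: 0.0
```

Run:
```python
from h import *
st(); go(loc([-.127,.035,.32]))
ci=camera_info('wrist'); im=grab_frame('wrist'); cv2.imwrite('pics/w1.png',im)
for l in [[-.127,.067,.2],[-.127,.003,.2],[-.075,-.055,.201],[-.1,.13,.165],[-.1,-.13,.165]]: print(l,proj(ci,loc(l)).round(1))
np.savez('w1',**{k:np.array(v) for k,v in ci.items()})
```

```text
t 1.9333 tcp [0.5517 0.0529 0.3541] F [-0.1 -1.  -0.3] w 0.992 gf 0.0 q [ 0.3   0.26 -0.6   1.23  0.15  1.7  -0.12]
shift [20.5 13.2 19.4] turn [-0.11 -0.09  0.12]
[-0.127, 0.067, 0.2] [299.4 121.5]
[-0.127, 0.003, 0.2] [298.4 200.9]
[-0.075, -0.055, 0.201] [357.4 265.3]
[-0.1, 0.13, 0.165] [331.7  39.7]
[-0.1, -0.13, 0.165] [321.7 315.7]
```

View pics/w1.png

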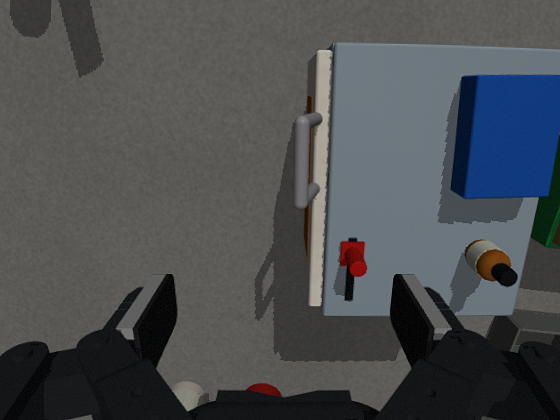

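The wrist view shows the bar from (302,118) to (302,206), within 3 px of the prediction. The post top is at (357,267), as predicted.

Call:
play_rows(series=[[85,10,7,25,0,0,0],[85,20,15,50,0,0,0],[85,20.5,15,75,0,0,0],[85,20.5,15,90,0,0,0],[85,20.5,15,90,0,0,0]])

```text
time_s: 2.4
position: [0.5621, 0.0698, 0.2614]
orientation: [0.659, 0.752, -0.003, -0.002]
wrist_force: [1.0, 0.0, -0.4]
grip_width: 0.993
grip_force: 0.0
```

Run:
```python
from h import *
st(); go(loc([-.125,.035,.2]))
ci=camera_info('wrist'); im=grab_frame('wrist'); cv2.imwrite('pics/w2.png',im)
for l in [[-.125,.067,.2],[-.125,.003,.2],[-.075,-.055,.201]]: print(l,proj(ci,loc(l)).round(1))
```

```text
t 2.4 tcp [0.5621 0.0698 0.2614] F [ 1.   0.  -0.4] w 0.993 gf 0.0 q [ 0.29  0.29 -0.6   1.39  0.17  1.51 -0.17]
shift [ 5.3  2.7 46.7] turn [-0.35  0.05 -0.33]
[-0.125, 0.067, 0.2] [286.  164.8]
[-0.125, 0.003, 0.2] [286.5 270.1]
[-0.075, -0.055, 0.201] [363.9 350.5]
```

View pics/w2.png

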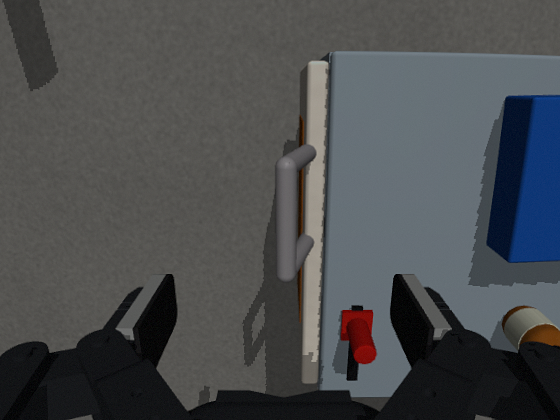

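The bar axis is now from (287,160) to (287,281), within 3 px of the prediction, so I can go straight down.

Call:
play_rows(series=[[85,4,3,15,0,0,0],[85,4,3,30,0,0,0],[85,4,3,40,0,0,0],[85,4,3,45,0,0,0],[85,4,3,45,0,0,0]])

```text
time_s: 2.87
position: [0.5662, 0.0758, 0.22]
orientation: [0.658, 0.753, -0.0, -0.0]
wrist_force: [0.9, 0.3, -0.1]
grip_width: 0.993
grip_force: 0.0
```

Call:
play_rows(series=[[85,0,0,0,0,0,0],[85,0,0,0,0,0,0]])

```text
time_s: 3.03
position: [0.5669, 0.0766, 0.2214]
orientation: [0.658, 0.753, 0.001, 0.001]
wrist_force: [-0.2, 0.1, -0.1]
grip_width: 0.997
grip_force: 0.0
```

Run:
```python
from h import *
st(); go(loc([-.125,.035,.2]))
```

```text
t 3.0333 tcp [0.5669 0.0766 0.2214] F [-0.2  0.1 -0.1] w 0.997 gf 0.0 q [ 0.28  0.31 -0.6   1.46  0.18  1.42 -0.19]
shift [-0.9 -3.1  6.7] turn [ 0.09  0.   -0.2 ]
```

Call:
play_rows(series=[[85,0,-2.5,6,0,0,0],[60,0,-2.5,6,0,0,0],[30,0,-2.5,6,0,0,0],[24,0,-2.5,6,0,0,0],[24,0,-2.5,6,0,0,0]])

```text
time_s: 3.45
position: [0.5639, 0.0764, 0.2144]
orientation: [0.658, 0.753, 0.0, 0.0]
wrist_force: [-0.1, -0.3, 0.3]
grip_width: 0.448
grip_force: 0.0
```

Call:
play_rows(series=[[24,0,0,0,0,0,0],[24,0,0,0,0,0,0]])

```text
time_s: 3.62
position: [0.5639, 0.0764, 0.2142]
orientation: [0.658, 0.753, 0.0, 0.0]
wrist_force: [0.2, -0.1, 0.3]
grip_width: 0.28
grip_force: 0.0
```

Run:
```python
from h import *
st(); go(loc([-.125,.035,.2]))
ci=camera_info('wrist'); im=grab_frame('wrist'); cv2.imwrite('pics/w3.png',im)
```

```text
t 3.6167 tcp [0.5639 0.0764 0.2142] F [ 0.2 -0.1  0.3] w 0.28 gf 0.0 q [ 0.28  0.31 -0.6   1.48  0.18  1.41 -0.19]
shift [-1.  -0.2 -0.5] turn [ 0.01 -0.   -0.18]
```

View pics/w3.png

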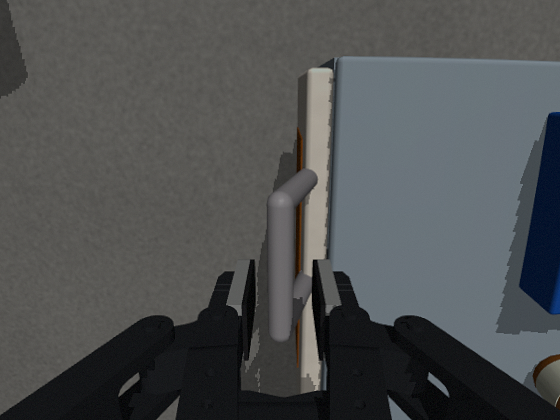

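The bar lies between the pads, its axis at column 282 against a finger midline near 284. Closing now.

Call:
play_rows(series=[[14,0,-0.7,0,0,0,0],[8,0,-0.7,0,0,0,0],[5,0,-0.7,0,0,0,0],[5,0,-0.7,0,0,0,0],[5,0,-0.7,0,0,0,0]])

```text
time_s: 4.08
position: [0.5632, 0.0763, 0.2142]
orientation: [0.658, 0.753, 0.0, 0.0]
wrist_force: [1.0, 0.6, -0.2]
grip_width: 0.058
grip_force: 0.0
```

Call:
play_rows(series=[[5,0,0,0,0,0,0],[5,0,0,0,0,0,0],[5,0,0,0,0,0,0]])

```text
time_s: 4.33
position: [0.5632, 0.0763, 0.2141]
orientation: [0.658, 0.753, 0.0, -0.0]
wrist_force: [-0.6, 0.5, -0.9]
grip_width: 0.057
grip_force: 0.0
```

Run:
```python
from h import *
st(); go(loc([-.127,.035,.2]))
```

```text
t 4.3333 tcp [0.5632 0.0763 0.2141] F [-0.6  0.5 -0.9] w 0.057 gf 0.0 q [ 0.29  0.31 -0.6   1.48  0.18  1.4  -0.19]
shift [-1.  -1.4 -0.6] turn [ 0.   -0.   -0.18]
```

Opening is 4.9 mm with no grip force, so the bar isn't between the pads. I'll look.

Run:
```python
from h import *
w=grab_frame('wrist'); s=grab_frame('side'); ci=camera_info('side')
p=proj(ci,observe()['position']); print(p)
u,v=int(p[0]),int(p[1]); c=cv2.resize(s[v-60:v+50,u-50:u+45],None,fx=3.8,fy=3.8,interpolation=2)[:420]
print(u-50,v-60)
cv2.imwrite('pics/m4.png',np.hstack([w[:, 120:440],c]))
```

```text
[256.26607619 213.75338471]
206 153Traceback (most recent call last):
  File "<stdin>", line 6, in <module>
    return _nx.concatenate(arrs, 1, dtype=dtype, casting=casting)
           ~~~~~~~~~~~~~~~^^^^^^^^^^^^^^^^^^^^^^^^^^^^^^^^^^^^^^^
ValueError: all the input array dimensions except for the concatenation axis must match exactly, but along dimension 0, the array at index 0 has size 420 and the array at index 1 has size 418
```

Run:
```python
from h import *
w=grab_frame('wrist'); s=grab_frame('side')
c=cv2.resize(s[153:263,206:301],(380,420),interpolation=2)
cv2.imwrite('pics/m5.png',np.hstack([w[:, 120:440],c]))
```

```text
(no output)
```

View pics/m5.png

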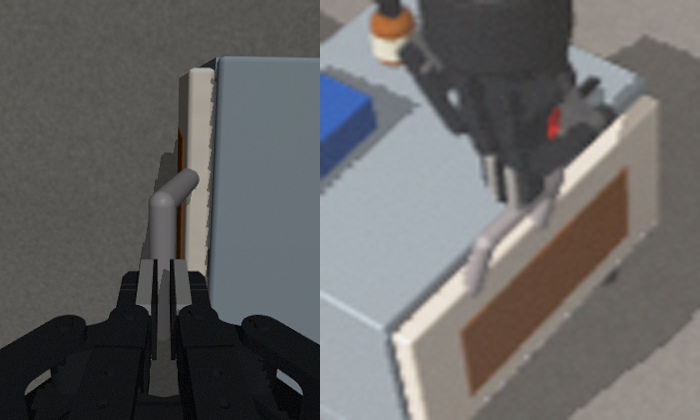

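Run:
```python
from h import *
s=observe(); q=R.from_quat(s['orientation']); ci=camera_info('wrist')
print('fovy',ci['fovy'],'view',np.round(ci['view'],3).tolist())
for d in [0,-.01,-.019,-.03]: print(d,proj(ci,s['position']+q.apply([0,0,d])), proj(camera_info('side'),s['position']+q.apply([0,0,d])))
V=np.array(ci['view']); T=np.eye(4);T[:3,:3]=q.as_matrix();T[:3,3]=s['position']
print('tool->cam',(V@T).round(4).tolist())
for l in [[-.127,.073,.2],[-.127,.003,.2]]:
  for dz in (0,-.015,-.03): print(dz,proj(ci,loc(l)+[0,0,dz]))
```

```text
fovy 58.34882967750392 view [[0.991, 0.134, 0.0, -0.569], [0.127, -0.944, 0.304, -0.043], [0.041, -0.301, -0.953, 0.394], [0.0, 0.0, 0.0, 1.0]]
0 [281.51806642 248.26434877] [256.26853383 213.7448973 ]
-0.01 [281.43670294 256.8038048 ] [255.98278776 210.8559159 ]
-0.019 [281.35593931 265.28803412] [255.72144231 208.21280067]
-0.03 [281.24588249 276.86201351] [255.39651516 204.9255432 ]
tool->cam [[-0.0009, 1.0, -0.0004, -0.0009], [-0.9526, -0.001, -0.3043, 0.0214], [-0.3043, 0.0001, 0.9526, 0.1904], [0.0, 0.0, 0.0, 1.0]]
0 [277.53459123 187.61258766]
-0.015 [277.98721165 179.29465587]
-0.03 [278.37153778 172.23699974]
0 [278.8089503  326.99020123]
-0.015 [279.11257488 309.62821268]
-0.03 [279.37649018 294.56299594]
```

Call:
play_rows(series=[[34,0,0,-4,0,0,0],[34,0,0,-4,0,0,0],[34,0,0,-4,0,0,0],[34,0,0,-4,0,0,0],[34,0,0,-4,0,0,0]])

```text
time_s: 4.95
position: [0.5631, 0.0763, 0.2181]
orientation: [0.658, 0.753, 0.0, -0.0]
wrist_force: [-0.4, 0.2, 0.0]
grip_width: 0.401
grip_force: 0.0
```

Call:
play_rows(series=[[34,0,0,4,0,0,0],[34,0,0,8,0,0,0],[34,0,0,12,0,0,0],[34,0,0,14,0,0,0],[34,0,0,14,0,0,0]])

```text
time_s: 5.37
position: [0.5627, 0.0761, 0.2032]
orientation: [0.658, 0.753, -0.0, -0.0]
wrist_force: [-0.4, 0.1, 0.2]
grip_width: 0.396
grip_force: 0.0
```

Call:
play_rows(series=[[34,0,0,4,0,0,0],[34,0,0,8,0,0,0],[34,0,0,10,0,0,0],[34,0,0,10,0,0,0]])

```text
time_s: 5.7
position: [0.5628, 0.0762, 0.1934]
orientation: [0.658, 0.753, -0.0, -0.0]
wrist_force: [0.4, 0.6, -0.6]
grip_width: 0.402
grip_force: 0.0
```

Run:
```python
from h import *
st()
w=grab_frame('wrist'); s=grab_frame('side')
c=cv2.resize(s[153:263,206:301],(380,420),interpolation=2)
cv2.imwrite('pics/m6.png',np.hstack([w[:, 120:440],c]))
```

```text
t 5.7 tcp [0.5628 0.0762 0.1934] F [ 0.4  0.6 -0.6] w 0.402 gf 0.0 q [ 0.29  0.32 -0.6   1.52  0.18  1.36 -0.2 ]
```

Call:
play_rows(series=[[14,0,0,0,0,0,0],[8,0,0,0,0,0,0],[5,0,0,0,0,0,0],[5,0,0,0,0,0,0],[5,0,0,0,0,0,0]])

```text
time_s: 6.22
position: [0.5627, 0.0762, 0.1946]
orientation: [0.658, 0.753, -0.0, -0.0]
wrist_force: [-5.6, -0.9, 5.7]
grip_width: 0.108
grip_force: 58.8
```

Call:
play_rows(series=[[5,0,0,0,0,0,0],[5,0,0,0,0,0,0],[5,0,0,0,0,0,0]])

```text
time_s: 6.47
position: [0.5628, 0.0762, 0.1946]
orientation: [0.658, 0.753, -0.0, -0.0]
wrist_force: [-6.5, -0.7, 6.0]
grip_width: 0.11
grip_force: 58.8
```

Run:
```python
from h import *
st()
w=grab_frame('wrist'); s=grab_frame('side')
c=cv2.resize(s[165:240,220:295],(520,520),interpolation=2)
w=cv2.resize(w[150:410,210:350],(280,520))
cv2.imwrite('pics/m7.png',np.hstack([w,c]))
```

```text
t 6.4667 tcp [0.5628 0.0762 0.1946] F [-6.5 -0.7  6. ] w 0.11 gf 58.760329484939575 q [ 0.29  0.32 -0.6   1.51  0.18  1.36 -0.2 ]
```

View pics/m7.png

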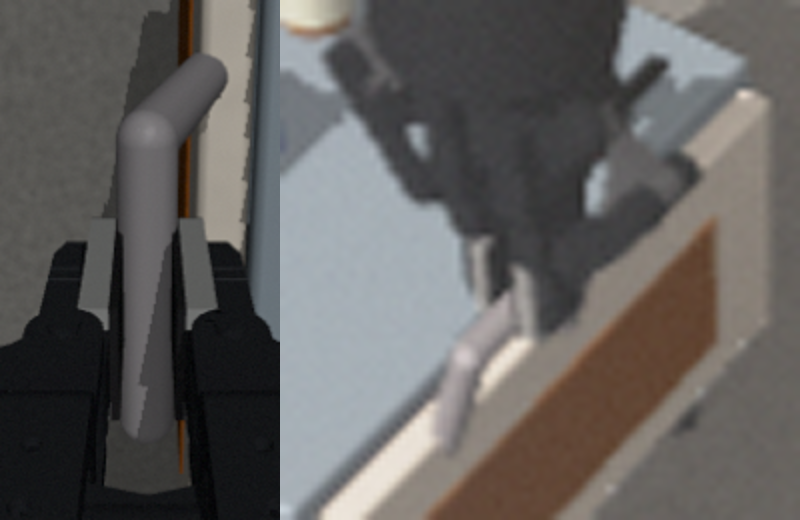

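The wrist view shows the bar between the pads. In the side view the front tip is at (530,335), about 9 mm below the bar. The true tips are about 30 mm behind the nominal TCP, so I'll take the bar about 9 mm deeper.

Call:
play_rows(series=[[34,0,-1.5,0,0,0,0],[34,0,-1.5,0,0,0,0],[34,0,-1.5,0,0,0,0],[34,0,-1.5,4,0,0,0],[34,0,-1.5,7,0,0,0]])

```text
time_s: 6.98
position: [0.5618, 0.0761, 0.1868]
orientation: [0.658, 0.753, 0.0, 0.0]
wrist_force: [0.1, -0.5, -0.3]
grip_width: 0.4
grip_force: 0.0
```

Call:
play_rows(series=[[34,0,0,1,0,0,0],[20,0,0,1,0,0,0],[8,0,0,1,0,0,0],[5,0,0,1,0,0,0],[5,0,0,1,0,0,0]])

```text
time_s: 7.4
position: [0.5621, 0.0761, 0.1861]
orientation: [0.658, 0.753, 0.0, 0.0]
wrist_force: [3.5, 0.8, -2.5]
grip_width: 0.116
grip_force: 58.4
```

Call:
play_rows(series=[[5,0,0,0,0,0,0],[5,0,0,0,0,0,0],[5,0,0,0,0,0,0]])

```text
time_s: 7.65
position: [0.5619, 0.0761, 0.1861]
orientation: [0.658, 0.753, 0.0, 0.0]
wrist_force: [4.9, 0.3, -3.3]
grip_width: 0.121
grip_force: 58.4
```

Call:
play_rows(series=[[5,0,-1.5,0,0,0,0],[5,0,-3,0,0,0,0],[5,0,-4.5,0.5,0,0,0],[5,0,-4.5,0.5,0,0,0]])

```text
time_s: 7.98
position: [0.557, 0.0755, 0.1855]
orientation: [0.658, 0.753, 0.0, 0.0]
wrist_force: [5.3, 0.8, -5.8]
grip_width: 0.116
grip_force: 58.5
```

Call:
play_rows(series=[[5,0,-1.5,0.2,0,0,0],[5,0,-3,0.4,0,0,0],[5,0,-3,0.4,0,0,0]])

```text
time_s: 8.23
position: [0.5542, 0.0751, 0.1851]
orientation: [0.658, 0.753, 0.0, 0.0]
wrist_force: [5.3, 1.1, -6.6]
grip_width: 0.115
grip_force: 58.5
```

Call:
play_rows(series=[[5,0,-2,0.3,0,0,0],[5,0,-4,0.5,0,0,0],[5,0,-6,0.8,0,0,0],[5,0,-6,0.8,0,0,0]])

```text
time_s: 8.57
position: [0.5481, 0.0743, 0.1844]
orientation: [0.658, 0.753, 0.0, 0.0]
wrist_force: [5.2, 1.7, -6.6]
grip_width: 0.118
grip_force: 58.6
```

Run:
```python
from h import *
st(); w=grab_frame('wrist'); cv2.imwrite('pics/w8.png',w)
```

```text
t 8.5667 tcp [0.5481 0.0743 0.1844] F [ 5.2  1.7 -6.6] w 0.118 gf 58.56698155403137 q [ 0.3   0.29 -0.61  1.57  0.17  1.33 -0.19]
```

Run:
```python
import cv2
for f in ['w3','w8']:
    im=cv2.imread(f'pics/{f}.png').astype(int)
    for r in (90,130):
        b=im[r,290:360:2]; print(f,r,[f"{p[0]},{p[2]}" for p in b])
```

```text
w3 90 ['86,90', '84,88', '82,87', '85,90', '50,56', '52,58', '52,58', '52,60', '63,71', '113,126', '133,148', '149,166', '152,169', '151,168', '152,168', '152,166', '151,166', '153,168', '153,167', '152,166', '115,128', '70,77', '61,50', '64,55', '96,83', '110,94', '124,108', '124,106', '122,106', '123,106', '124,107', '124,107', '123,106', '125,107', '125,108']
w3 130 ['87,91', '88,92', '86,91', '76,82', '8,61', '54,57', '53,58', '52,57', '87,96', '121,135', '139,156', '149,166', '150,167', '150,167', '148,166', '149,166', '148,165', '148,165', '149,166', '137,153', '107,120', '69,60', '58,50', '91,79', '106,91', '121,104', '124,107', '122,106', '121,105', '123,104', '123,107', '123,107', '123,107', '123,106', '123,107']
w8 90 ['88,93', '88,93', '89,92', '86,92', '87,92', '88,92', '88,92', '92,96', '90,94', '86,91', '86,90', '85,89', '85,90', '85,90', '85,90', '63,70', '58,66', '104,116', '124,139', '144,159', '150,168', '151,169', '152,169', '153,170', '153,171', '155,171', '155,171', '155,172', '154,170', '153,170', '141,159', '131,146', '84,76', '84,71', '81,70']
w8 130 ['81,86', '84,89', '85,91', '86,91', '88,93', '87,92', '86,90', '90,95', '89,94', '88,94', '89,94', '87,90', '88,92', '76,80', '52,55', '51,57', '87,98', '116,130', '137,152', '151,169', '150,167', '151,169', '152,170', '152,169', '152,170', '152,170', '150,168', '151,169', '153,168', '140,157', '122,136', '80,75', '86,74', '82,71', '85,73']
```

The bar moved 14 mm at a steady 5 N, so the door isn't caught and the catch stays as it is. Next I'll follow the door's arc.

```bash
cat >> h.py <<'E'
REF=np.array([.5625,.0762,.1862])
def bar(t): t=np.radians(t); return np.array([-.02*np.cos(t)-.17*np.sin(t), .17*np.cos(t)-.02*np.sin(t)])
def ang():
    from scipy.optimize import minimize_scalar as m
    p=observe()['position']-REF; d=R.from_euler('z',-YAW,degrees=True).apply(p); v=np.array([d[0],d[2]])
    r=m(lambda t:np.sum((bar(t)-bar(0)-v)**2),bounds=(-5,70),method='bounded'); return r.x,np.sqrt(r.fun)*1000,d[1]*1000
def arc(step,n=5):
    a,e,y=ang(); print('angle %.2f off-arc %.1f y %.1f'%(a,e,y)); st()
    for i in range(1,n+1):
        d=(bar(a+step*i)-bar(a))*1000; print('%.1f: dy %.1f dz %.1f'%(a+step*i,d[0],-d[1]))
E
python3 -c "
from h import *
arc(2,26)"
```

```text
angle 4.89 off-arc 0.5 y 0.1
t 8.6167 tcp [0.5481 0.0743 0.1843] F [ 5.4  1.4 -6. ] w 0.115 gf 58.5823917388916 q [ 0.3   0.29 -0.61  1.57  0.17  1.33 -0.19]
6.9: dy -5.8 dz 1.3
8.9: dy -11.6 dz 2.8
10.9: dy -17.3 dz 4.5
12.9: dy -23.0 dz 6.4
14.9: dy -28.6 dz 8.5
16.9: dy -34.1 dz 10.8
18.9: dy -39.5 dz 13.3
20.9: dy -44.9 dz 16.0
22.9: dy -50.1 dz 18.8
24.9: dy -55.3 dz 21.9
26.9: dy -60.3 dz 25.1
28.9: dy -65.2 dz 28.5
30.9: dy -70.0 dz 32.1
32.9: dy -74.7 dz 35.8
34.9: dy -79.2 dz 39.7
36.9: dy -83.6 dz 43.7
38.9: dy -87.9 dz 47.9
40.9: dy -92.0 dz 52.3
42.9: dy -95.9 dz 56.7
44.9: dy -99.7 dz 61.4
46.9: dy -103.4 dz 66.1
48.9: dy -106.8 dz 71.0
50.9: dy -110.1 dz 76.0
52.9: dy -113.2 dz 81.1
54.9: dy -116.2 dz 86.3
56.9: dy -118.9 dz 91.6
```

Call:
play_rows(series=[[5,0,-5.8,1.3,0,0,0],[5,0,-11.6,2.8,0,0,0],[5,0,-17.3,4.5,0,0,0],[5,0,-23,6.4,0,0,0],[5,0,-28.6,8.5,0,0,0]])

```text
time_s: 9.03
position: [0.5208, 0.0707, 0.1769]
orientation: [0.658, 0.753, 0.001, 0.001]
wrist_force: [6.6, 1.0, -3.7]
grip_width: 0.117
grip_force: 58.4
```

Call:
play_rows(series=[[5,0,-5.5,2.3,0,0,0],[5,0,-10.9,4.8,0,0,0],[5,0,-16.3,7.5,0,0,0],[5,0,-21.5,10.3,0,0,0],[5,0,-26.7,13.4,0,0,0]])

```text
time_s: 9.45
position: [0.4943, 0.0671, 0.1636]
orientation: [0.658, 0.753, 0.001, 0.001]
wrist_force: [4.4, 0.1, 2.5]
grip_width: 0.112
grip_force: 60.1
```

```bash
python3 -c "
from h import *
arc(2,16)"
```

```text
angle 24.36 off-arc 0.9 y 0.4
t 9.45 tcp [0.4943 0.0671 0.1636] F [4.4 0.1 2.5] w 0.112 gf 60.069090127944946 q [ 0.35  0.18 -0.62  1.74  0.11  1.25 -0.15]
26.4: dy -5.1 dz 3.2
28.4: dy -10.0 dz 6.5
30.4: dy -14.8 dz 10.0
32.4: dy -19.5 dz 13.7
34.4: dy -24.1 dz 17.6
36.4: dy -28.6 dz 21.6
38.4: dy -32.8 dz 25.7
40.4: dy -37.0 dz 30.0
42.4: dy -41.0 dz 34.5
44.4: dy -44.8 dz 39.1
46.4: dy -48.5 dz 43.8
48.4: dy -52.0 dz 48.6
50.4: dy -55.3 dz 53.6
52.4: dy -58.5 dz 58.6
54.4: dy -61.5 dz 63.8
56.4: dy -64.3 dz 69.1
```

Call:
play_rows(series=[[5,0,-5.1,3.2,0,0,0],[5,0,-10,6.5,0,0,0],[5,0,-14.8,10,0,0,0],[5,0,-19.5,13.7,0,0,0],[5,0,-24.1,17.6,0,0,0]])

```text
time_s: 9.87
position: [0.4698, 0.0638, 0.1454]
orientation: [0.658, 0.753, 0.001, 0.001]
wrist_force: [4.6, 2.7, 2.1]
grip_width: 0.118
grip_force: 60.1
```

```bash
python3 -c "
from h import *
arc(2,11)"
```

```text
angle 34.60 off-arc 0.8 y 0.5
t 9.8667 tcp [0.4698 0.0638 0.1454] F [4.6 2.7 2.1] w 0.118 gf 60.13738453388214 q [ 0.37  0.13 -0.62  1.83  0.08  1.21 -0.14]
36.6: dy -4.4 dz 4.0
38.6: dy -8.7 dz 8.2
40.6: dy -12.8 dz 12.5
42.6: dy -16.8 dz 17.0
44.6: dy -20.6 dz 21.6
46.6: dy -24.3 dz 26.3
48.6: dy -27.8 dz 31.2
50.6: dy -31.1 dz 36.1
52.6: dy -34.2 dz 41.2
54.6: dy -37.2 dz 46.4
56.6: dy -39.9 dz 51.7
```

Call:
play_rows(series=[[5,0,-4.4,4,0,0,0],[5,0,-8.7,8.2,0,0,0],[5,0,-12.8,12.5,0,0,0],[5,0,-16.8,17,0,0,0],[5,0,-20.6,21.6,0,0,0]])

```text
time_s: 10.28
position: [0.4493, 0.061, 0.1235]
orientation: [0.658, 0.753, 0.0, 0.0]
wrist_force: [5.5, 1.9, 1.1]
grip_width: 0.11
grip_force: 60.3
```

```bash
python3 -c "
from h import *
arc(2,6)"
```

```text
angle 44.66 off-arc 0.7 y 0.5
t 10.2833 tcp [0.4493 0.061  0.1235] F [5.5 1.9 1.1] w 0.11 gf 60.256603360176086 q [ 0.38  0.11 -0.62  1.9   0.07  1.15 -0.13]
46.7: dy -3.6 dz 4.7
48.7: dy -7.1 dz 9.6
50.7: dy -10.4 dz 14.6
52.7: dy -13.6 dz 19.6
54.7: dy -16.5 dz 24.8
56.7: dy -19.3 dz 30.1
```

Call:
play_rows(series=[[5,0,-3.6,4.7,0,0,0],[5,0,-7.1,9.6,0,0,0],[5,0,-10.4,14.6,0,0,0],[5,0,-13.6,19.6,0,0,0],[5,0,-16.9,25.4,0,0,0]])

```text
time_s: 10.7
position: [0.4333, 0.0589, 0.0983]
orientation: [0.658, 0.753, 0.001, 0.001]
wrist_force: [6.9, 2.9, 4.3]
grip_width: 0.114
grip_force: 61.4
```

Call:
play_rows(series=[[5,0,0,0,0,0,0],[5,0,0,0,0,0,0],[5,0,0,0,0,0,0],[5,0,0,0,0,0,0]])

```text
time_s: 11.03
position: [0.4325, 0.0588, 0.0978]
orientation: [0.658, 0.753, 0.0, 0.0]
wrist_force: [6.0, 2.8, 0.9]
grip_width: 0.114
grip_force: 60.2
```

Run:
```python
from h import *
arc(2,1)
im=grab_frame('side'); ci=camera_info('side')
h=loc([-.107,0,.03])
t=np.radians(55)
for yy in (.125,-.125):
  # outer top corner of the panel at 55 deg (125 up the panel from the hinge, 7 mm outside)
  for a in (50,55,60):
    t=np.radians(a); p=loc([-.107-.007*np.cos(t)-.125*np.sin(t),yy,.03+.125*np.cos(t)-.007*np.sin(t)]); q=proj(ci,p); print(yy,a,q.round(1),'crop',((q-[150,130])*4).round())
cv2.imwrite('pics/end.png',cv2.resize(im[130:280,150:345],None,fx=4,fy=4,interpolation=2))
```

```text
angle 54.92 off-arc 0.6 y 0.7
t 11.0333 tcp [0.4325 0.0588 0.0978] F [6.  2.8 0.9] w 0.114 gf 60.23758113384247 q [ 0.39  0.1  -0.62  1.97  0.06  1.09 -0.13]
56.9: dy -2.7 dz 5.3
0.125 50 [263.5 276.3] crop [454. 585.]
0.125 55 [265.9 279.8] crop [464. 599.]
0.125 60 [268.  283.2] crop [472. 613.]
-0.125 50 [321.  207.2] crop [684. 309.]
-0.125 55 [322.8 210.5] crop [691. 322.]
-0.125 60 [324.4 213.8] crop [698. 335.]
```

View pics/end.png

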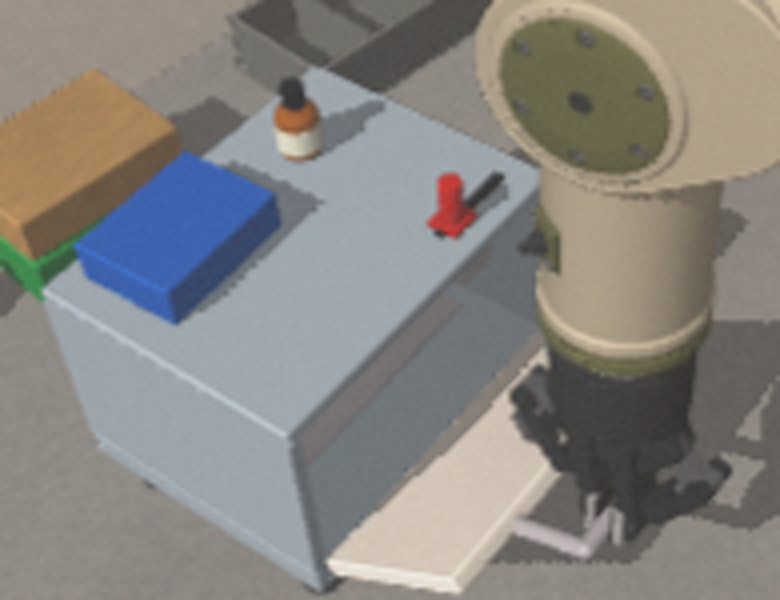

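The final view shows the door open, its outer left corner at (460,590), which matches about 54–55°. The fingers are on the bar, and the catch, box and bottle are undisturbed.

```bash
python3 -c "
from bench import close_job
print(close_job())"
```

```text
the job is handed in; nothing more can be done
None
```

The tug showed the door was not caught (the bar moved 14 mm at a steady 5 N), so I left the red catch alone, pulled the door down to about 55° and handed the job in with the gripper still holding the bar.

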